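# Start the cell counter and log two cells

### The arm

A 6-joint arm with a two-finger parallel gripper is mounted at the origin on the work surface; the furniture and walls round the work are solid. World frame = base frame: x ahead of the robot, y to its left, z up, the work surface at z = 0. Lengths are in mm, angles in rad, forces in N, time in s.
With the tool pointing down it reaches from about 275 to 1000 mm from the base axis. Payload 8.4 kg.
Tool frame: the origin (TCP) lies midway between the tips of the shut fingers; the grasp point (between the pads) lies 19 mm behind it; z points along the fingers, y is the line along which they close (so a half turn about z gives the same grasp; the last joint's range is limited). The gripper opens to 85 mm and grips with 20 to 120 N. Pads are 22 mm wide; open, the fingers measure 114 mm over their backs; the gripper's body (76 mm by 85 mm) begins 54 mm behind the grasp point. The pads swing forward as they close: fully open they stand 13 mm farther back than shut.
Start: joints at [1.325, 0.353, 1.633, -0, 1.155, -0.002], TCP at [150.868, 606.52, 231.281] pointing down, gripper open.
Joint ranges: [-2.63, 2.63], [-0.92, 2.1], [0.06, 2.66], [-1.3, 4.44], [0, 2.69], [-3.02, 3.02]. Speed limits (rad/s): [2.22, 2.22, 2.79, 3.14, 3.14, 3.14].

### API

Orientations are given as [roll, pitch, yaw] about the fixed x, y, z axes, in that order (R = Rz(yaw) Ry(pitch) Rx(roll)).
In Python, from rig import r gives the robot as it stands.
- The arm moves only by the tool servo_tool, never from a script. Its argument "deltas" is a list of rows, each an object of numbers: "x", "y", "z": the shift along the world's x, y, z in mm; "rx", "ry", "rz": the turn, a rotation vector about the world's x, y, z in rad; "gripper": the gripper's target within -1 to 1 (fully open at 1, half-way at 0, shut at -1). A call has 1 to 10 rows; each row is the pose to reach, as a shift and turn from the pose commanded when the call began; what a row does not reach only later rows make up. A row lasts 1/10 s, in which the tool goes at most 50 mm and 8.59 degrees, less where a joint would pass 70% of its speed; a pose out of reach is approached as far as the arm can. A call with a gripper value outside its range is refused whole. The fingers move at their own pace and stop on an object; "newtons" is the grip in N (left out, the last holds). Time passes only in rows, so rows that repeat a pose let the fingers close. It gives the time, the measured TCP pose, the force, the opening and the grip force at its end, in the units of the state.
- r.sense(): the state, without advancing time (a new reading comes with each control period).
- r.grab_frame(name): name is "scene" or "top" or "wrist"; returns the picture (420x560x3 uint8, blue, green, red); there is no depth.
- r.camera_params(name): a dict with "mtx" (3x3 intrinsics, pixels), "D" ([k1, k2, p1, p2, k3] as OpenCV has them; the pictures are not rectified), "eye" and "orientation" of the camera in the world. Camera axes: x right, y down, z forward; pixel columns grow to the right and rows downward; lengths in mm; the calibration is good to about 2 mm. A picture is of the moment at which its call begins: read the wrist's pose just before it. camera_params takes no time and is no camera call; for the wrist camera it gives the pose at the moment of the call.
- r.sign_off(): hands the job in; it is judged then, once.
Trained networks look in the newest picture that a camera, given by its name, has taken for a name from the list of things; names that differ only in an ending like _2 or _b are one class to them, and where a whole thing is asked for, a point or a joint stands for the part that bears it (a point fixed in the world has none). Each returns a list of dicts, best first, with "conf" (0 to 1); they miss things now and then, are a little off and sometimes report something else, mostly with a low value. They report only what shows in the picture. A call takes as long as a camera call. They do not tell look-alikes from the thing itself.
- r.recognise(name, camera): "box" ([left, top, width, height] in pixels, round what is visible of it).
The state is a dict: "clock": time; "qpos": joint angles; "qvel": joint speeds; "joint_efforts": joint torques, N m; "eef_pos": TCP position; "tcp_rot": TCP orientation; "contact_force": force on the tool from outside, world axes, zero at the start; "wrist_torque": the same for the moment, N m; "opening": opening from 0.0 (shut) to 1.0 (fully open); "grasp_force": force on a finger pad.
Only numpy, scipy, OpenCV 4.12 (cv2) and the standard library are available. Lean on these libraries where they do the work, as an engineer would, in place of code of your own. Each camera call takes 0.05 s, during which the arm holds its last target. There are 200 camera calls.

### The job

Start a new count on the cell counter and log the first two cells: push the green button on the small grey box fully in (it stays in), then press the counter's leftmost key all the way down and let it spring back up, then press its rightmost key all the way down and let it up again. Left and right are as the robot sees them. Press no other key and no key before the count is started, and only touch things: nothing is to be lifted, the counter and the box stay where they stand, and everything round them is left alone.

Things in the scene. Friction and masses are not known exactly. Their poses are not given: they have to be found in the camera images.
- counter: Eight-key cell counter: a blue-green desk-top instrument with a sloped front, 175 (x) x 255 (y) x 84 (z) mm, loose on rubber feet, 0.9 kg. Origin: centre of its underside; z up, x to its back (away from the robot), y along the key row to the robot's left. The row of eight sprung keys (dark blue pads, the fourth from the left pale) is along its low front edge at x = -79 mm, 28 mm from key to key. It may only be touched, never lifted or shoved.
- key_0_top (a point): Middle of the top of the LEFTMOST key as the robot sees it (the +y end of the row, y = +98 mm from the counter's origin). The point moves with the key. A key's pad is 14 x 14 mm, its top 58 mm above the bench, so 14 mm of gap lies between neighbouring keys. Behind the pads the sloped green top of the counter rises towards the back.
- key_7_top (a point): The same point of the RIGHTMOST key (the -y end of the row, y = -98 mm from the counter's origin).
- start_box: Small grey box on rubber feet with one big green push button in the middle of its top: 90 (x) x 74 (y) x 42 mm, 0.6 kg, loose. It stands either to the left or to the right of the counter. Origin: centre of its underside; z up. A cable gland sticks out 11 mm at its +x side. It may only be touched, never lifted or shoved.
- start_top (a point): Centre of the top of the green button (round, 30 mm across, in a black ring of 41 mm). It stands 57 mm above the bench when out, 8 mm above the ring, and moves with the button.
- start_button (a joint): Travel of the green button: 0 out, 0.006 m fully in. Needs about 4 N and stays where it is pushed to (no spring).
- counter_key_0 (a joint): Angle of the leftmost key: 0 up, 0.157 rad fully down (its top goes 6 mm down at the pad). Light spring back up, about 1.2 N at the bottom.
- counter_key_1 (a joint): Angle of key number 2 from the left, to be left alone: 0 up, 0.157 rad fully down (its top goes 6 mm down at the pad). Light spring back up, about 1.2 N at the bottom.
- counter_key_2 (a joint): Angle of key number 3 from the left, to be left alone: 0 up, 0.157 rad fully down (its top goes 6 mm down at the pad). Light spring back up, about 1.2 N at the bottom.
- counter_key_3 (a joint): Angle of key number 4 from the left, to be left alone: 0 up, 0.157 rad fully down (its top goes 6 mm down at the pad). Light spring back up, about 1.2 N at the bottom.
- counter_key_4 (a joint): Angle of key number 5 from the left, to be left alone: 0 up, 0.157 rad fully down (its top goes 6 mm down at the pad). Light spring back up, about 1.2 N at the bottom.
- counter_key_5 (a joint): Angle of key number 6 from the left, to be left alone: 0 up, 0.157 rad fully down (its top goes 6 mm down at the pad). Light spring back up, about 1.2 N at the bottom.
- counter_key_6 (a joint): Angle of key number 7 from the left, to be left alone: 0 up, 0.157 rad fully down (its top goes 6 mm down at the pad). Light spring back up, about 1.2 N at the bottom.
- counter_key_7 (a joint): Angle of the rightmost key: 0 up, 0.157 rad fully down (its top goes 6 mm down at the pad). Light spring back up, about 1.2 N at the bottom.
- jar: White specimen jar with a lid, 62 mm across, 72 mm high, on the side of the counter where the green button is not. Origin: centre of its underside. A bystander: leave it alone.
- petri: Closed petri dish, 55 mm across, 14 mm high, in front of the counter. Origin: centre of its underside. A bystander: leave it alone.
- pen: Red wax pencil, 150 x 8 mm, lying. Origin: centre of its underside. A bystander: leave it alone.
- dropper: Small white bottle with a blue cap, 32 mm across, 56 mm high, in front of the counter. Origin: centre of its underside. A bystander: leave it alone.
- tally: Grey hand tally counter, 45 x 52 x 26 mm, in front of the counter. Origin: centre of its underside. A bystander: leave it alone.
There are look-alikes about, which are no part of the job. Leave any purple look-alike of the start_box alone.

How it is judged (in metres and radians):
On the way, in this order (a step that is already met when the one before it is completed fails the run):
1. the green button is pushed fully in (value of joint start_button above 0.005 m), for 0.1 s.
2. the leftmost key is pressed all the way down (value of joint counter_key_0 above 0.12 rad), for 0.05 s.
3. the leftmost key is up again (value of joint counter_key_0 below 0.03 rad), for 0.05 s.
4. the rightmost key is pressed all the way down (value of joint counter_key_7 above 0.12 rad), for 0.05 s.
At the end, for the whole second after the job is handed in: The green button is in (over 5 of its 6 mm), all eight keys are up (under 0.03 rad), counter and box are at rest within 20 mm of where they stood, and so is every bystander (20 mm) (value of joint start_button above 0.005 m and value of joint each of counter_key_0, counter_key_1, counter_key_2, counter_key_3, counter_key_4, counter_key_5, counter_key_6, counter_key_7 below 0.03 rad and linear speed of each of counter, start_box below 0.02 m/s and not (distance of counter from where it was at the start of the episode above 0.02 m) and not (distance of start_box from where it was at the start of the episode above 0.02 m) and not (distance of jar from where it was at the start of the episode above 0.02 m) and not (distance of petri from where it was at the start of the episode above 0.02 m) and not (distance of pen from where it was at the start of the episode above 0.02 m) and not (distance of dropper from where it was at the start of the episode above 0.02 m) and not (distance of tally from where it was at the start of the episode above 0.02 m)); the robot touches nothing.
It fails at once if a key other than the leftmost and rightmost is pressed (over 0.06 rad) (value of joint any of counter_key_1, counter_key_2, counter_key_3, counter_key_4, counter_key_5, counter_key_6 above 0.06 rad).
It fails at once if a key is pressed (over 0.06 rad) before the green button is in (value of joint start_button below 0.004 m and value of joint any of counter_key_0, counter_key_7 above 0.06 rad).
It fails at once if the leftmost and rightmost keys are down together (value of joint each of counter_key_0, counter_key_7 above 0.06 rad).
It fails at once if the counter or the box is lifted (over 10 mm) or shoved (over 20 mm) (height (world z) of any of counter, start_box above 0.01 m or distance of any of counter, start_box from where it was at the start of the episode above 0.02 m).
It fails at once if a bystander is moved by more than 20 mm (distance of any of jar, petri, pen, dropper, tally from where it was at the start of the episode above 0.02 m).
It also fails if it takes over 40 s, if anything falls off the work surface, if the arm or the gripper's body presses on something with over 40 N, if the wrist force passes 120 N, or if a joint passes its speed limit or range.

## Working session

There is one attempt and no reset: what is moved stays moved. The work goes in short steps, Python scripts to look and compute and a tool call to move; the robot and the scene stay as the last step left them, time stands still between calls to the robot, and variables do not carry over. Pictures are saved under pics/ and viewed, at most 10 in all, crops included, and the job is handed in when it is done.

Besides the shell and the picture viewer there is one more tool, called after "Request:" by a JSON object that holds its "api" and its "payload", one argument or row to a line. servo_tool: Moves the arm, as the interface text tells. Its arguments: {"type":"object","properties":{"deltas":{"type":"array","items":{"type":"object","properties":{"x":{"type":"number"},"y":{"type":"number"},"z":{"type":"number"},"rx":{"type":"number"},"ry":{"type":"number"},"rz":{"type":"number"},"gripper":{"type":"number"}}}},"newtons":{"type":"number"}},"required":["deltas"]}

```bash
mkdir -p pics
cat > h.py <<'E'
import numpy as np, cv2
from rig import r
from scipy.spatial.transform import Rotation as R
def cam(n):
    c=r.camera_params(n); return c
def Rm(c):
    o=np.array(c["orientation"],float)
    return o if o.shape==(3,3) else R.from_euler('xyz',o).as_matrix()
def ray(c,px):
    u=cv2.undistortPoints(np.array(px,float).reshape(-1,1,2),np.array(c["mtx"],float),np.array(c["D"],float)).reshape(-1,2)
    return (Rm(c)@np.c_[u,np.ones(len(u))].T).T
def atz(c,px,z):
    d=ray(c,px); e=np.array(c["eye"],float); return e+d*((z-e[2])/d[:,2])[:,None]
def proj(c,P):
    M=Rm(c); e=np.array(c["eye"],float); p=(np.array(P,float).reshape(-1,3)-e)@M
    return cv2.projectPoints(p,np.zeros(3),np.zeros(3),np.array(c["mtx"],float),np.array(c["D"],float))[0].reshape(-1,2)
E
python3 - <<'E'
from h import *
for n in("top","scene"):
    c=cam(n); print(n,c["eye"],c["orientation"])
    cv2.imwrite(f"pics/{n}1.png",r.grab_frame(n))
    for t in("counter","start_box","start_top","key_0_top","key_7_top","jar","petri"):
        print(t,[(np.round(d["box"]).tolist(),round(d["conf"],2)) for d in r.recognise(t,n)][:4])
E
```

```text
top [ 372.19911345 -197.717355   1599.88489023] [-3.07846995 -0.01023739 -1.58470862]
counter [([164.0, 161.0, 69.0, 52.0], 0.64), ([218.0, 234.0, 14.0, 12.0], 0.22)]
start_box [([282.0, 198.0, 24.0, 28.0], 0.96), ([398.0, 207.0, 30.0, 35.0], 0.56)]
start_top [([289.0, 206.0, 7.0, 8.0], 0.43), ([414.0, 222.0, 8.0, 7.0], 0.43)]
key_0_top []
key_7_top []
jar [([128.0, 213.0, 24.0, 14.0], 0.7)]
petri [([246.0, 234.0, 10.0, 16.0], 0.7), ([291.0, 206.0, 7.0, 9.0], 0.34)]
scene [  -48.79001744 -1198.20442366  1345.1973064 ] [-2.41397913  0.01401234 -0.48839267]
counter [([238.0, 123.0, 75.0, 71.0], 0.65), ([295.0, 221.0, 10.0, 11.0], 0.42)]
start_box [([340.0, 340.0, 36.0, 39.0], 0.69), ([284.0, 220.0, 35.0, 23.0], 0.61)]
start_top []
key_0_top []
key_7_top []
jar [([210.0, 117.0, 19.0, 24.0], 0.66), ([224.0, 169.0, 5.0, 18.0], 0.51), ([229.0, 191.0, 12.0, 12.0], 0.23)]
petri [([240.0, 210.0, 16.0, 8.0], 0.71)]
```

View pics/top1.png

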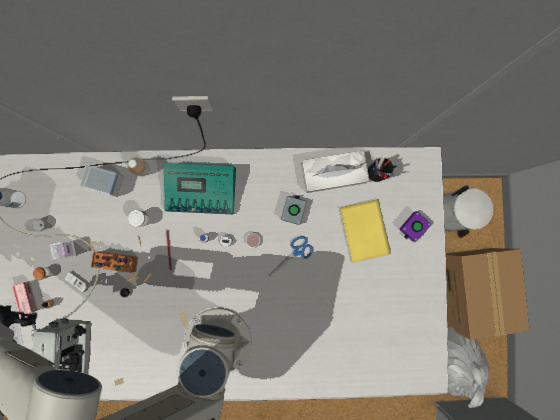

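View pics/scene1.png

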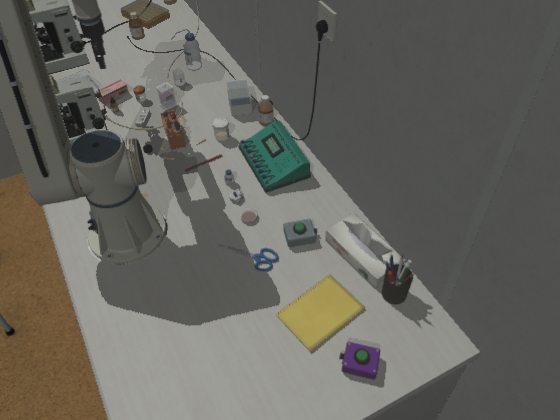

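The top picture shows the counter at (200,188), the grey box with its green button at (294,210), to the right of the counter, and the jar at (138,217). Start-box candidates are the grey box at (294,210) and the purple one at (416,226). The description says grey, so I choose (294,210).

Run:
```python
from h import *
c=cam("top")
print("btn",atz(c,[[293.5,210]],57).round(), "key0/7",atz(c,[[170,210],[231,211]],58).round())
print("cnt corners",atz(c,[[165,163],[235,165],[235,214],[164,212]],50).round().tolist())
im=r.grab_frame("top"); cv2.imwrite("pics/top2.png",cv2.resize(im[150:260,120:320],(800,440),interpolation=cv2.INTER_CUBIC))
w=cam("wrist"); s=r.sense(); print(w["eye"],w["orientation"],s["eef_pos"],s["tcp_rot"],w["mtx"])
```

```text
btn [[ 477. -284.   57.]] key0/7 [[483. 161.  58.]
 [477. -59.  58.]]
cnt corners [[656.0, 182.0, 50.0], [645.0, -74.0, 50.0], [466.0, -73.0, 50.0], [477.0, 185.0, 50.0]]
[ 79.30757269 625.00801688 373.6893629 ] [ 2.84848795e+00 -3.78945137e-04  1.32753587e+00] [150.87843362 606.53899565 231.32261086] [ 3.14152144e+00 -9.45460235e-06  2.89777959e+00] [[366.47043746   0.         275.86337748]
 [  0.         366.47043746 209.15192485]
 [  0.           0.           1.        ]]
```

View pics/top2.png

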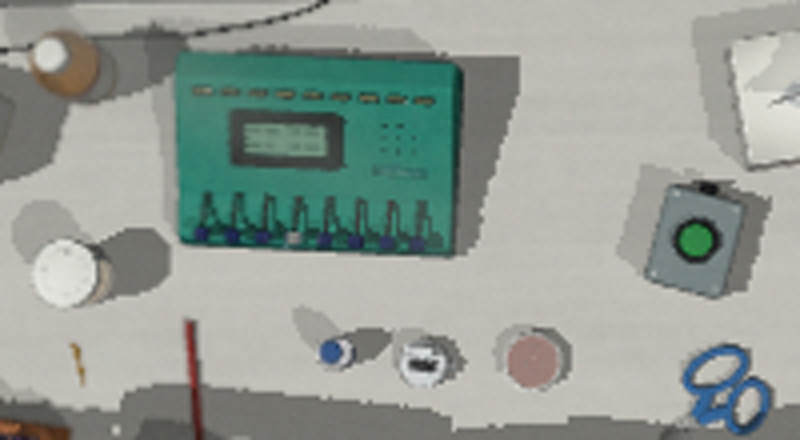

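The close crop confirms the grey box with the green button, and keys 0 and 7 at the ends of the row. Moving now.

Request:
{"api": "servo_tool", "payload": {
  "deltas": [
    {"z": 50, "gripper": -1},
    {"z": 100, "gripper": -1},
    {"z": 120, "x": 40, "y": -20, "gripper": -1},
    {"z": 120, "x": 80, "y": -50, "rz": -0.1, "gripper": -1},
    {"z": 120, "x": 115, "y": -85, "rz": -0.2, "gripper": -1},
    {"z": 120, "x": 150, "y": -120, "rz": -0.3, "gripper": -1},
    {"z": 120, "x": 180, "y": -160, "rz": -0.4, "gripper": -1},
    {"z": 120, "x": 210, "y": -200, "rz": -0.5, "gripper": -1},
    {"z": 120, "x": 240, "y": -240, "rz": -0.6, "gripper": -1},
    {"z": 120, "x": 265, "y": -280, "rz": -0.7, "gripper": -1}
  ]
}}

```text
invalid input
```

Request:
{"api": "servo_tool", "payload": {
  "deltas": [
    {"y": -48, "x": 10, "rz": -0.12},
    {"y": -96, "x": 20, "rz": -0.24},
    {"y": -144, "x": 30, "rz": -0.36},
    {"y": -190, "x": 35, "rz": -0.48},
    {"y": -235, "x": 40, "rz": -0.6},
    {"y": -280, "x": 40, "rz": -0.65},
    {"y": -326, "x": 40, "rz": -0.65},
    {"y": -326, "x": 40, "rz": -0.65},
    {"y": -326, "x": 40, "rz": -0.65}
  ]
}}

```text
invalid input
```

Run:
```python
from h import *
s=r.sense(); print(s["clock"],s["eef_pos"],s["tcp_rot"],s["opening"])
c=cam("wrist"); im=r.grab_frame("wrist"); cv2.imwrite("pics/w1.png",im)
import json; json.dump({k:np.array(v).tolist() for k,v in c.items()},open("w1.json","w"))
```

```text
0.85 [150.87843362 606.53899565 231.32261086] [ 3.14152144e+00 -9.45460235e-06  2.89777959e+00] 1.0011317950750647
```

View pics/w1.png

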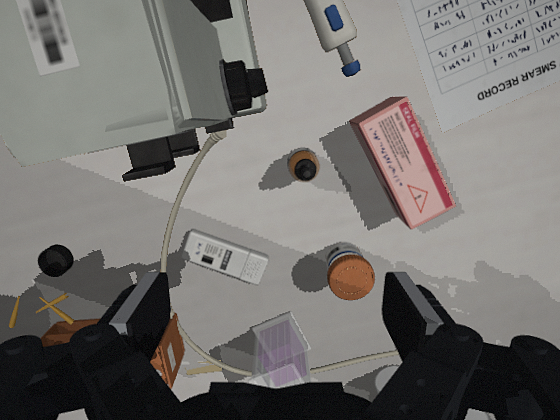

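The wrist picture still shows the start area, with the fingers at the bottom and a microscope at the top left, because both calls were refused. I'll try a single row with every field given.

Request:
{"api": "servo_tool", "payload": {
  "deltas": [
    {"x": 0, "y": 0, "z": 50, "rx": 0, "ry": 0, "rz": 0, "gripper": -1},
    {"x": 0, "y": 0, "z": 100, "rx": 0, "ry": 0, "rz": 0, "gripper": -1},
    {"x": 0, "y": 0, "z": 120, "rx": 0, "ry": 0, "rz": 0, "gripper": -1}
  ]
}}

```text
clock: 1.2
eef_pos: [151.2, 608.1, 356.6]
tcp_rot: [3.135, 0.0, 2.898]
contact_force: [-0.6, -0.3, 0.5]
opening: 0.517
grasp_force: 0.0
```

Request:
{"api": "servo_tool", "payload": {
  "deltas": [
    {"x": 40, "y": -20, "z": 0, "rx": 0, "ry": 0, "rz": -0.1, "gripper": -1},
    {"x": 80, "y": -45, "z": 0, "rx": 0, "ry": 0, "rz": -0.2, "gripper": -1},
    {"x": 115, "y": -80, "z": 0, "rx": 0, "ry": 0, "rz": -0.3, "gripper": -1},
    {"x": 150, "y": -115, "z": 0, "rx": 0, "ry": 0, "rz": -0.4, "gripper": -1},
    {"x": 180, "y": -155, "z": 0, "rx": 0, "ry": 0, "rz": -0.5, "gripper": -1},
    {"x": 210, "y": -195, "z": 0, "rx": 0, "ry": 0, "rz": -0.6, "gripper": -1},
    {"x": 235, "y": -235, "z": 0, "rx": 0, "ry": 0, "rz": -0.7, "gripper": -1},
    {"x": 260, "y": -275, "z": 0, "rx": 0, "ry": 0, "rz": -0.8, "gripper": -1},
    {"x": 275, "y": -320, "z": 0, "rx": 0, "ry": 0, "rz": -0.9, "gripper": -1},
    {"x": 290, "y": -365, "z": 0, "rx": 0, "ry": 0, "rz": -1.0, "gripper": -1}
  ]
}}

```text
clock: 2.2
eef_pos: [441.4, 239.7, 351.3]
tcp_rot: [3.141, 0.0, 1.894]
contact_force: [0.9, -0.2, -0.2]
opening: 0.002
grasp_force: 0.0
```

Request:
{"api": "servo_tool", "payload": {
  "deltas": [
    {"x": 5, "y": -48, "z": 0, "rx": 0, "ry": 0, "rz": -0.1, "gripper": -1},
    {"x": 10, "y": -96, "z": 0, "rx": 0, "ry": 0, "rz": -0.2, "gripper": -1},
    {"x": 15, "y": -144, "z": 0, "rx": 0, "ry": 0, "rz": -0.3, "gripper": -1},
    {"x": 15, "y": -190, "z": 0, "rx": 0, "ry": 0, "rz": -0.36, "gripper": -1},
    {"x": 15, "y": -236, "z": 0, "rx": 0, "ry": 0, "rz": -0.36, "gripper": -1},
    {"x": 15, "y": -260, "z": 0, "rx": 0, "ry": 0, "rz": -0.36, "gripper": -1},
    {"x": 15, "y": -260, "z": 0, "rx": 0, "ry": 0, "rz": -0.36, "gripper": -1},
    {"x": 15, "y": -260, "z": 0, "rx": 0, "ry": 0, "rz": -0.36, "gripper": -1}
  ]
}}

```text
clock: 3.0
eef_pos: [455.8, -18.6, 351.3]
tcp_rot: [3.141, -0.0, 1.536]
contact_force: [0.2, 0.1, 0.4]
opening: -0.002
grasp_force: 0.0
```

Run:
```python
from h import *
s=r.sense(); print(s["clock"],s["eef_pos"],s["tcp_rot"],s["opening"])
c=cam("wrist"); im=r.grab_frame("wrist"); cv2.imwrite("pics/w2.png",im)
import json; json.dump({k:np.array(v).tolist() for k,v in c.items()},open("w2.json","w"))
```

```text
3.0 [455.81917935 -18.60003872 351.3479188 ] [ 3.14145783e+00 -4.67857357e-04  1.53610202e+00] -0.001704907980939625
```

View pics/w2.png

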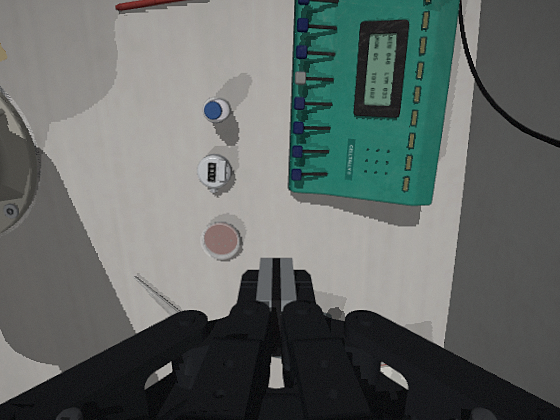

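The picture shows the key row down the left of the counter: key 7 at (297,175), the pale key at (300,77), key 0 at the top edge. The shut fingertip is about 14 mm thick. The box is hidden behind the gripper. I'll measure the keys, then move on towards the box.

Run:
```python
from h import *
import json
c=json.load(open("w2.json")); im=cv2.imread("pics/w2.png")
hsv=cv2.cvtColor(im,cv2.COLOR_BGR2HSV)
m=cv2.inRange(hsv,(110,120,60),(130,255,255)); m[:,:285]=0; m[:,320:]=0
n,l,st,ce=cv2.connectedComponentsWithStats(m)
for i in range(1,n):
    if st[i,4]>20: print(st[i].tolist(),atz(c,[ce[i]],58).round(1).tolist())
t=cam("top"); print(proj(t,[[477,-284,57]]), proj(c,[[477,-284,57]]))
ti=cv2.cvtColor(r.grab_frame("top"),cv2.COLOR_BGR2HSV); m=cv2.inRange(ti,(45,100,60),(75,255,255)); m[:,:270]=0;m[:,320:]=0
ys,xs=np.where(m); print(len(xs),xs.mean(),ys.mean(),atz(t,[[xs.mean(),ys.mean()]],57))
```

```text
[298, 18, 10, 12, 108] [[490.1, 134.9, 58.0]]
[297, 45, 10, 12, 99] [[488.2, 106.8, 58.0]]
[295, 97, 9, 12, 90] [[484.8, 51.3, 58.0]]
[294, 122, 9, 11, 97] [[482.9, 23.7, 58.0]]
[293, 146, 9, 11, 88] [[481.4, -4.5, 58.0]]
[292, 170, 9, 10, 85] [[479.7, -32.5, 58.0]]
[[293.57229739 210.13205628]] [[297.20246257 348.95125723]]
51 293.54901960784315 209.7843137254902 [[ 478.25416875 -283.93726415   57.        ]]
```

Request:
{"api": "servo_tool", "payload": {
  "deltas": [
    {"x": 0, "y": -50, "z": 0, "rx": 0, "ry": 0, "rz": 0, "gripper": -1},
    {"x": 0, "y": -100, "z": 0, "rx": 0, "ry": 0, "rz": 0, "gripper": -1},
    {"x": 0, "y": -150, "z": 0, "rx": 0, "ry": 0, "rz": 0, "gripper": -1},
    {"x": 0, "y": -200, "z": 0, "rx": 0, "ry": 0, "rz": 0, "gripper": -1},
    {"x": 0, "y": -250, "z": 0, "rx": 0, "ry": 0, "rz": 0, "gripper": -1},
    {"x": 0, "y": -300, "z": 0, "rx": 0, "ry": 0, "rz": 0, "gripper": -1},
    {"x": 0, "y": -330, "z": 0, "rx": 0, "ry": 0, "rz": 0, "gripper": -1},
    {"x": 0, "y": -330, "z": 0, "rx": 0, "ry": 0, "rz": 0, "gripper": -1},
    {"x": 0, "y": -330, "z": 0, "rx": 0, "ry": 0, "rz": 0, "gripper": -1}
  ]
}}

```text
clock: 4.0
eef_pos: [456.3, -347.6, 350.8]
tcp_rot: [-3.141, -0.001, 1.538]
contact_force: [0.6, 0.9, -0.6]
opening: -0.0
grasp_force: 0.0
```

Run:
```python
from h import *
s=r.sense(); print(s["clock"],s["eef_pos"],s["tcp_rot"],s["contact_force"])
c=cam("wrist"); im=r.grab_frame("wrist"); cv2.imwrite("pics/w3.png",im)
h=cv2.cvtColor(im,cv2.COLOR_BGR2HSV); m=cv2.inRange(h,(45,100,60),(75,255,255))
n,l,st,ce=cv2.connectedComponentsWithStats(m)
for i in range(1,n):
    if st[i,4]>100: print(st[i].tolist(),atz(c,[ce[i]],57).round(1).tolist())
m=cv2.inRange(h,(110,120,60),(130,255,255))
n,l,st,ce=cv2.connectedComponentsWithStats(m)
for i in range(1,n):
    if st[i,4]>30: print("k",st[i].tolist(),atz(c,[ce[i]],58).round(1).tolist())
```

```text
4.0 [ 456.31255331 -347.60835121  350.75706433] [-3.14090994e+00 -1.16734769e-03  1.53798386e+00] [ 0.58880105  0.94909953 -0.64098873]
[282, 95, 25, 27, 518] [[479.3, -283.7, 57.0]]
```

View pics/w3.png

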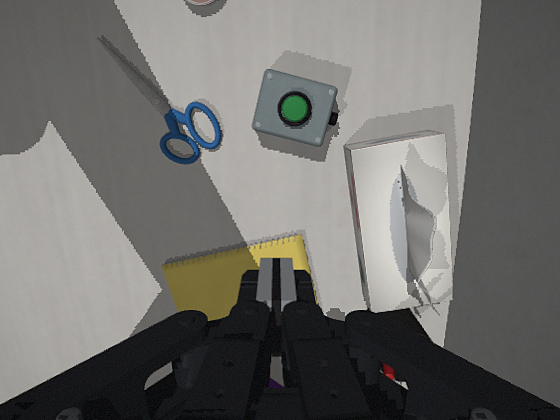

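The picture shows the grey box with its green button at (295,108) and the tissue box to its right, clear of the path. The wrist measurement agrees with the top camera: the button is at (479,-284). Descending.

Request:
{"api": "servo_tool", "payload": {
  "deltas": [
    {"x": 12, "y": 35, "z": 0, "rx": 0, "ry": 0, "rz": 0, "gripper": -1},
    {"x": 23, "y": 64, "z": -30, "rx": 0, "ry": 0, "rz": 0, "gripper": -1},
    {"x": 23, "y": 64, "z": -80, "rx": 0, "ry": 0, "rz": 0, "gripper": -1},
    {"x": 23, "y": 64, "z": -130, "rx": 0, "ry": 0, "rz": 0, "gripper": -1},
    {"x": 23, "y": 64, "z": -180, "rx": 0, "ry": 0, "rz": 0, "gripper": -1},
    {"x": 23, "y": 64, "z": -225, "rx": 0, "ry": 0, "rz": 0, "gripper": -1},
    {"x": 23, "y": 64, "z": -260, "rx": 0, "ry": 0, "rz": 0, "gripper": -1},
    {"x": 23, "y": 64, "z": -280, "rx": 0, "ry": 0, "rz": 0, "gripper": -1},
    {"x": 23, "y": 64, "z": -285, "rx": 0, "ry": 0, "rz": 0, "gripper": -1},
    {"x": 23, "y": 64, "z": -285, "rx": 0, "ry": 0, "rz": 0, "gripper": -1}
  ]
}}

```text
clock: 5.05
eef_pos: [479.1, -283.1, 66.3]
tcp_rot: [-3.141, -0.001, 1.539]
contact_force: [0.2, -0.9, 0.4]
opening: 0.0
grasp_force: 0.0
```

Request:
{"api": "servo_tool", "payload": {
  "deltas": [
    {"x": 0, "y": 0, "z": -5, "rx": 0, "ry": 0, "rz": 0, "gripper": -1},
    {"x": 0, "y": 0, "z": -9, "rx": 0, "ry": 0, "rz": 0, "gripper": -1},
    {"x": 0, "y": 0, "z": -11, "rx": 0, "ry": 0, "rz": 0, "gripper": -1},
    {"x": 0, "y": 0, "z": -13, "rx": 0, "ry": 0, "rz": 0, "gripper": -1},
    {"x": 0, "y": 0, "z": -14, "rx": 0, "ry": 0, "rz": 0, "gripper": -1},
    {"x": 0, "y": 0, "z": -15, "rx": 0, "ry": 0, "rz": 0, "gripper": -1},
    {"x": 0, "y": 0, "z": -15, "rx": 0, "ry": 0, "rz": 0, "gripper": -1},
    {"x": 0, "y": 0, "z": -15, "rx": 0, "ry": 0, "rz": 0, "gripper": -1}
  ]
}}

```text
clock: 5.85
eef_pos: [479.2, -284.7, 51.5]
tcp_rot: [3.141, 0.0, 1.538]
contact_force: [2.9, 0.4, 3.3]
opening: -0.002
grasp_force: 1.8
```

Request:
{"api": "servo_tool", "payload": {
  "deltas": [
    {"x": 0, "y": 0, "z": -1, "rx": 0, "ry": 0, "rz": 0, "gripper": -1},
    {"x": 0, "y": 0, "z": -2, "rx": 0, "ry": 0, "rz": 0, "gripper": -1},
    {"x": 0, "y": 0, "z": -2, "rx": 0, "ry": 0, "rz": 0, "gripper": -1},
    {"x": 0, "y": 0, "z": -2, "rx": 0, "ry": 0, "rz": 0, "gripper": -1}
  ]
}}

```text
clock: 6.25
eef_pos: [479.3, -284.8, 50.6]
tcp_rot: [3.141, 0.001, 1.538]
contact_force: [-1.8, 3.0, 19.5]
opening: 0.002
grasp_force: 9.8
```

The force rose to 19.5 N at z=50.6 (the button needs 4 N), so it is hard against its stop. Retracting and going towards the leftmost key.

Request:
{"api": "servo_tool", "payload": {
  "deltas": [
    {"x": 0, "y": 0, "z": 15, "rx": 0, "ry": 0, "rz": 0, "gripper": -1},
    {"x": 0, "y": 0, "z": 60, "rx": 0, "ry": 0, "rz": 0, "gripper": -1},
    {"x": 0, "y": 10, "z": 110, "rx": 0, "ry": 0, "rz": 0, "gripper": -1},
    {"x": 0, "y": 45, "z": 150, "rx": 0, "ry": 0, "rz": 0, "gripper": -1},
    {"x": 0, "y": 95, "z": 150, "rx": 0, "ry": 0, "rz": 0, "gripper": -1},
    {"x": 0, "y": 145, "z": 150, "rx": 0, "ry": 0, "rz": 0, "gripper": -1},
    {"x": 0, "y": 195, "z": 150, "rx": 0, "ry": 0, "rz": 0, "gripper": -1},
    {"x": 0, "y": 245, "z": 150, "rx": 0, "ry": 0, "rz": 0, "gripper": -1},
    {"x": 0, "y": 290, "z": 150, "rx": 0, "ry": 0, "rz": 0, "gripper": -1},
    {"x": 0, "y": 335, "z": 150, "rx": 0, "ry": 0, "rz": 0, "gripper": -1}
  ]
}}

```text
clock: 7.25
eef_pos: [477.8, 52.2, 199.4]
tcp_rot: [-3.141, 0.0, 1.538]
contact_force: [1.8, -0.2, -0.3]
opening: -0.0
grasp_force: 0.0
```

Request:
{"api": "servo_tool", "payload": {
  "deltas": [
    {"x": 0, "y": 0, "z": 0, "rx": 0, "ry": 0, "rz": 0, "gripper": -1},
    {"x": 0, "y": 0, "z": 0, "rx": 0, "ry": 0, "rz": 0, "gripper": -1}
  ]
}}

```text
clock: 7.45
eef_pos: [478.2, 51.2, 199.2]
tcp_rot: [-3.141, 0.001, 1.541]
contact_force: [0.7, -0.5, -0.3]
opening: 0.004
grasp_force: 0.0
```

Run:
```python
from h import *
s=r.sense(); print(s["clock"],s["eef_pos"],s["tcp_rot"],s["contact_force"])
c=cam("wrist"); im=r.grab_frame("wrist"); cv2.imwrite("pics/w4.png",im)
h=cv2.cvtColor(im,cv2.COLOR_BGR2HSV); m=cv2.inRange(h,(110,120,60),(130,255,255))
n,l,st,ce=cv2.connectedComponentsWithStats(m)
for i in range(1,n):
    if st[i,4]>60: print("k",st[i].tolist(),atz(c,[ce[i]],58).round(1).tolist())
print(proj(c,[s["eef_pos"]]))
```

```text
7.45 [478.16436931  51.19712817 199.17625988] [-3.14052322e+00  6.66332836e-04  1.54068109e+00] [ 0.66076571 -0.47207725 -0.27502012]
k [283, 36, 16, 19, 217] [[491.4, 161.8, 58.0]]
k [281, 77, 16, 18, 264] [[490.0, 135.0, 58.0]]
k [280, 115, 15, 18, 241] [[488.0, 107.1, 58.0]]
k [278, 186, 14, 18, 224] [[484.9, 51.9, 58.0]]
k [277, 219, 14, 17, 212] [[483.3, 24.4, 58.0]]
k [276, 250, 13, 8, 81] [[481.4, 0.8, 58.0]]
[[275.97403409 278.86618673]]
```

View pics/w4.png

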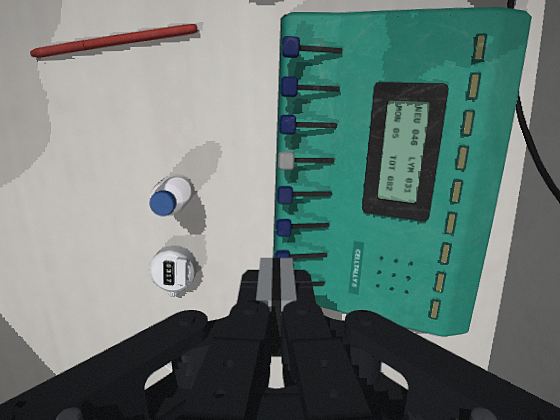

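Key 0 is at (291,46) in the picture, which gives (491,162). That agrees with the first measurement. I'll go above it, a touch to the front.

Request:
{"api": "servo_tool", "payload": {
  "deltas": [
    {"x": 5, "y": 45, "z": 0, "rx": 0, "ry": 0, "rz": 0, "gripper": -1},
    {"x": 10, "y": 90, "z": 0, "rx": 0, "ry": 0, "rz": 0, "gripper": -1},
    {"x": 12, "y": 111, "z": -10, "rx": 0, "ry": 0, "rz": 0, "gripper": -1},
    {"x": 12, "y": 111, "z": -50, "rx": 0, "ry": 0, "rz": 0, "gripper": -1},
    {"x": 12, "y": 111, "z": -90, "rx": 0, "ry": 0, "rz": 0, "gripper": -1},
    {"x": 12, "y": 111, "z": -120, "rx": 0, "ry": 0, "rz": 0, "gripper": -1},
    {"x": 12, "y": 111, "z": -132, "rx": 0, "ry": 0, "rz": 0, "gripper": -1},
    {"x": 12, "y": 111, "z": -132, "rx": 0, "ry": 0, "rz": 0, "gripper": -1},
    {"x": 12, "y": 111, "z": -132, "rx": 0, "ry": 0, "rz": 0, "gripper": -1}
  ]
}}

```text
clock: 8.4
eef_pos: [491.8, 161.0, 68.2]
tcp_rot: [3.141, -0.0, 1.537]
contact_force: [-0.3, 1.0, -0.2]
opening: 0.001
grasp_force: 0.0
```

Request:
{"api": "servo_tool", "payload": {
  "deltas": [
    {"x": -1, "y": 1, "z": -6, "rx": 0, "ry": 0, "rz": 0, "gripper": -1},
    {"x": -1, "y": 1, "z": -10, "rx": 0, "ry": 0, "rz": 0, "gripper": -1},
    {"x": -1, "y": 1, "z": -12, "rx": 0, "ry": 0, "rz": 0, "gripper": -1},
    {"x": -1, "y": 1, "z": -14, "rx": 0, "ry": 0, "rz": 0, "gripper": -1},
    {"x": -1, "y": 1, "z": -16, "rx": 0, "ry": 0, "rz": 0, "gripper": -1},
    {"x": -1, "y": 1, "z": -16, "rx": 0, "ry": 0, "rz": 0, "gripper": -1},
    {"x": -1, "y": 1, "z": -16, "rx": 0, "ry": 0, "rz": 0, "gripper": -1}
  ]
}}

```text
clock: 9.1
eef_pos: [489.8, 162.6, 51.8]
tcp_rot: [-3.141, -0.0, 1.538]
contact_force: [-3.5, 0.4, 9.3]
opening: 0.001
grasp_force: 4.9
```

9.3 N at z=51.8 means the key is at its stop. Releasing, then over to the rightmost key at (480,-32.5).

Request:
{"api": "servo_tool", "payload": {
  "deltas": [
    {"x": 0, "y": 0, "z": -1, "rx": 0, "ry": 0, "rz": 0, "gripper": -1},
    {"x": 0, "y": 0, "z": 8, "rx": 0, "ry": 0, "rz": 0, "gripper": -1},
    {"x": 0, "y": 0, "z": 20, "rx": 0, "ry": 0, "rz": 0, "gripper": -1},
    {"x": 0, "y": 0, "z": 55, "rx": 0, "ry": 0, "rz": 0, "gripper": -1},
    {"x": 0, "y": -20, "z": 70, "rx": 0, "ry": 0, "rz": 0, "gripper": -1},
    {"x": -3, "y": -65, "z": 70, "rx": 0, "ry": 0, "rz": 0, "gripper": -1},
    {"x": -6, "y": -110, "z": 70, "rx": 0, "ry": 0, "rz": 0, "gripper": -1},
    {"x": -9, "y": -155, "z": 70, "rx": 0, "ry": 0, "rz": 0, "gripper": -1},
    {"x": -12, "y": -195, "z": 70, "rx": 0, "ry": 0, "rz": 0, "gripper": -1},
    {"x": -12, "y": -195, "z": 60, "rx": 0, "ry": 0, "rz": 0, "gripper": -1}
  ]
}}

```text
clock: 10.1
eef_pos: [478.6, -36.3, 112.8]
tcp_rot: [3.139, 0.001, 1.534]
contact_force: [-0.0, 0.2, 0.8]
opening: 0.001
grasp_force: 0.0
```

Request:
{"api": "servo_tool", "payload": {
  "deltas": [
    {"x": 0, "y": 0, "z": -25, "rx": 0, "ry": 0, "rz": 0, "gripper": -1},
    {"x": 0, "y": 0, "z": -40, "rx": 0, "ry": 0, "rz": 0, "gripper": -1},
    {"x": 0, "y": 0, "z": -44, "rx": 0, "ry": 0, "rz": 0, "gripper": -1},
    {"x": 0, "y": 0, "z": -44, "rx": 0, "ry": 0, "rz": 0, "gripper": -1},
    {"x": 0, "y": 0, "z": -44, "rx": 0, "ry": 0, "rz": 0, "gripper": -1}
  ]
}}

```text
clock: 10.6
eef_pos: [478.4, -32.1, 67.9]
tcp_rot: [3.141, -0.0, 1.538]
contact_force: [0.2, -0.2, 0.2]
opening: 0.001
grasp_force: 0.0
```

Request:
{"api": "servo_tool", "payload": {
  "deltas": [
    {"x": 0, "y": 0, "z": -6, "rx": 0, "ry": 0, "rz": 0, "gripper": -1},
    {"x": 0, "y": 0, "z": -10, "rx": 0, "ry": 0, "rz": 0, "gripper": -1},
    {"x": 0, "y": 0, "z": -12, "rx": 0, "ry": 0, "rz": 0, "gripper": -1},
    {"x": 0, "y": 0, "z": -14, "rx": 0, "ry": 0, "rz": 0, "gripper": -1},
    {"x": 0, "y": 0, "z": -16, "rx": 0, "ry": 0, "rz": 0, "gripper": -1},
    {"x": 0, "y": 0, "z": -17, "rx": 0, "ry": 0, "rz": 0, "gripper": -1},
    {"x": 0, "y": 0, "z": -17, "rx": 0, "ry": 0, "rz": 0, "gripper": -1}
  ]
}}

```text
clock: 11.3
eef_pos: [477.6, -32.5, 51.2]
tcp_rot: [-3.141, -0.0, 1.538]
contact_force: [-6.3, -0.2, 21.6]
opening: -0.0
grasp_force: 10.9
```

The key is fully down, at 21.6 N. Retracting.

Request:
{"api": "servo_tool", "payload": {
  "deltas": [
    {"x": 0, "y": 0, "z": 5, "rx": 0, "ry": 0, "rz": 0, "gripper": -1},
    {"x": 0, "y": 0, "z": 20, "rx": 0, "ry": 0, "rz": 0, "gripper": -1},
    {"x": 0, "y": 0, "z": 60, "rx": 0, "ry": 0, "rz": 0, "gripper": -1},
    {"x": 0, "y": -30, "z": 105, "rx": 0, "ry": 0, "rz": 0, "gripper": -1},
    {"x": 0, "y": -70, "z": 130, "rx": 0, "ry": 0, "rz": 0, "gripper": -1},
    {"x": 0, "y": -110, "z": 150, "rx": 0, "ry": 0, "rz": 0, "gripper": -1},
    {"x": 0, "y": -110, "z": 150, "rx": 0, "ry": 0, "rz": 0, "gripper": -1},
    {"x": 0, "y": -110, "z": 150, "rx": 0, "ry": 0, "rz": 0, "gripper": -1}
  ]
}}

```text
clock: 12.1
eef_pos: [478.0, -143.3, 200.6]
tcp_rot: [3.14, 0.0, 1.535]
contact_force: [-0.0, 0.6, -0.7]
opening: 0.0
grasp_force: 0.0
```

Run:
```python
from h import *
c=cam("wrist"); im=r.grab_frame("wrist"); cv2.imwrite("pics/w5.png",im)
h=cv2.cvtColor(im,cv2.COLOR_BGR2HSV); m=cv2.inRange(h,(110,120,60),(130,255,255))
n,l,st,ce=cv2.connectedComponentsWithStats(m)
for i in range(1,n):
    if st[i,4]>60: print("k",st[i].tolist(),atz(c,[ce[i]],58).round(1).tolist())
```

```text
k [267, 0, 14, 15, 201] [[481.3, -5.6, 58.0]]
k [266, 39, 14, 18, 229] [[479.5, -32.9, 58.0]]
```

View pics/w5.png

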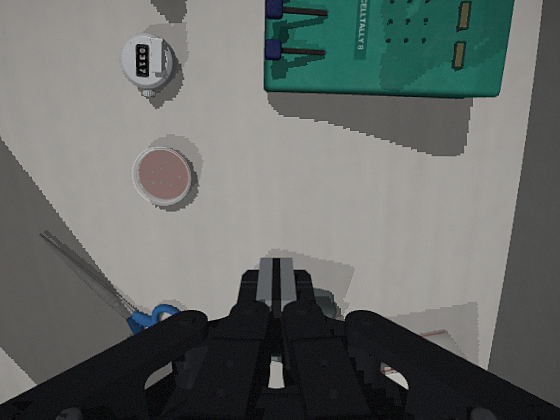

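Key 7 at (273,48) is up again, and the counter has not moved: the key reads (479.5,-32.9). The arm touches nothing.

```bash
python3 -c "
from rig import r
print(r.sign_off())"
```

```text
the job is handed in; nothing more can be done
None
```

I pushed the green button in, then pressed and released the leftmost key and then the rightmost key. Contact forces showed each one at its stop, the last picture showed the counter unmoved, and I handed the job in at about 12 s; no verdict came back.

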